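Close up the rivet feeder

TASK

The rivet pot has been left on its stand inside the open hatch of the small grey rivet feeder: first lift it out by its handle and set it down upright on the round black rubber mat, and let go of it. Then turn the steel wing fastener on the feeder's frame until it lines up with the slot in the open hatch panel (in line with the two black index marks), and after that swing the panel down over the wing and press it fully home on the frame. The hinge is sprung open, so finish while still holding the panel pressed down; leave the anvil, the tub and the hammer where they are.

Things in the scene. Friction and masses are not known exactly. Their poses are not given: they have to be found in the camera images.
- feeder: low grey rivet feeder fixed to the bench, 176 (x) x 192 (y) mm. Origin under its centre, z up, +x about towards the robot. Top: a flat frame 75 mm above the bench round an open well (x -55 to +55, y -35 to +55 mm, floor at 15 mm); in it at x 0, y +15 a round stand, top at 30 mm. Hatch hinge along x at y +80, 78 mm up. Wing fastener on the frame at x 0, y -52, between two black index marks
- wing (a joint): angle of the wing fastener, rad: 0 = its length lies along the feeder's y, in line with the panel's slot and the index marks; positive is counter-clockwise from above. Starts at 0.75 to 1.5, range -0.7 to 1.65, no stop or click at 0, stays where it is left (friction 0.05 N m). Further than about 0.2 from 0 it bars the panel
- wing_grip (a point): point on the axis of the wing fastener, 22 mm above the frame. The wing is a plain steel bar 34 mm long, 8 mm thick and 20 mm high, its lower side 10 mm and its top 30 mm above the frame, on a 12 mm round post. The axes are the wing's: y along its length, z up
- hatch (a joint): opening angle of the panel, rad: 0 = closed, flat on the frame; 1.57 = upright; starts at 1.6 to 1.95 (leaning to the feeder's +y, robot's right), stop at 2.1. A hinge spring (0.9 N m when closed) throws it open when let go; friction 0.3 N m keeps it where it starts. About 7 N down on panel_press closes it
- panel: plain aluminium hatch panel, 160 mm along the hinge (x -80 to +80), 6 mm thick. Origin on the hinge axis, mid-thickness; axes equal the feeder's when closed: it reaches 4 to 172 mm from the hinge towards -y, +z is the outer (upper) face. Its slot, 15 mm wide (x), runs from 108 to 156 mm from the hinge; the wing passes through it
- panel_slot (a point): centre of the panel's slot, on the outer face, 132 mm from the hinge
- panel_press (a point): a good place to press: on the panel's outer face, 145 mm from the hinge, 45 mm to the -x side of the slot. When closed it is 81 mm above the bench
- pot: open steel rivet pot, 60 mm across, 66 mm high, 0.2 to 0.4 kg, with a stiff bail handle. Origin under its centre. Starts upright on the stand in the well
- pot_grip (a point): middle of the pot's wooden handle grip, on the pot's axis 105 mm above its base: a bar 12 mm thick (pot x), 38 mm long (pot y), 14 mm high, on a wire arch along the pot's y; 32 mm clear between grip and pot rim. The axes are the pot's
- mat: round black rubber mat, 130 mm across, 5 mm thick, fixed on the bench to the robot's left of the feeder. Origin under its centre
- anvil: bystander: round steel setting anvil, 90 mm across, 60 mm high, on the robot's right
- tub: bystander: low white round tub, 90 mm across, 35 mm high, beyond the feeder
- hammer: bystander: hammer lying to the robot's left of the mat
Things that resemble listed ones, but are neither listed nor needed, are in the scene too. Leave any orange look-alike of the pot alone. Of the things that look like the mat, take the one that is farthest from the robot's base at the start.

How it is judged:
By the outcome, as a careful person would: the job done as asked, in the order asked, and still so for the second after the job is handed in, while the arm keeps its last pose, push and grip.
It also fails if it takes over 72 s, if anything falls off the work surface, if the arm or the gripper's body presses on something with over 40 N, if the wrist force passes 120 N, or if a joint passes its speed limit or range.

ROBOT

A 6-joint arm with a two-finger parallel gripper is mounted at the origin on the work surface. World frame = base frame: x ahead of the robot, y to its left, z up, the work surface at z = 0. Lengths are in m, angles in rad, forces in N, time in s.
With the tool pointing down it reaches from about 0.35 to 0.85 m from the base axis. Payload 8.1 kg.
Tool frame: the origin (TCP) lies on the centre line of the jaws, within the pads' length; the fingertips stand 17 mm ahead of it and the grasp point (between the pads) lies 2 mm behind it; z points along the fingers, y is the line along which they close (so a half turn about z gives the same grasp; the last joint's range is limited). The gripper opens to 93 mm and grips with 3 to 60 N. Pads are 15 mm wide; open, the fingers measure 128 mm over their backs; the gripper's body (75 mm by 188 mm) begins 65 mm behind the grasp point.
Start: joints at [-1.35, 0.13, 1.488, -0, 1.523, -0.085], TCP at [0.181, -0.572, 0.236] pointing down, gripper open.
Joint ranges: [-2.96, 2.96], [-0.89, 2.26], [0.02, 2.5], [-1.34, 4.48], [0, 2.73], [-2.66, 2.66]. Speed limits (rad/s): [2.39, 2.39, 2.79, 3.14, 3.14, 3.14].

INTERFACE

Orientations are given as a rotation vector (axis times angle).
In Python, from plant import robot, optics, close_job, models gives the robot as it stands.
- The arm moves only by the shell command python3 -m inch 'ROWS' [OPENING] [FORCE]. ROWS is a JSON object of lists of equal length, an entry for each row: "travel": the shift along the tool's x, y, z in m, a list of three; "spin": the turn about the tool's z in rad. In form: {"travel": [[x, y, z], ...], "spin": [spin, ...]}. A call has 1 to 10 rows; each row is the pose to reach, as a shift and turn from the pose commanded when the call began, along the tool's axes at that moment; what a row does not reach only later rows make up. A row lasts 1/12 s, in which the tool goes at most 41.7 mm and 7.16 degrees, less where a joint would pass 70% of its speed; a pose out of reach is approached as far as the arm can. A call with a gripper value outside its range is refused whole. OPENING is the closure, from 0 (fully open) to 1 (shut), set as the call begins (- or left out, the last holds). The fingers move at their own pace and stop on an object; FORCE is the grip in N (left out, the last holds). Time passes only in rows, so rows that repeat a pose let the fingers close. It gives the time, the measured TCP pose, the force, the opening and the grip force at its end, in the units of the state.
- robot.read_state(): the state, without advancing time (a new reading comes with each control period).
- optics.read_camera(name): name is "scene" or "top" or "wrist"; returns (picture, depth): 400x640x3 uint8, red, green, blue; 400x640 float32, m along the optical axis (not along the pixel's ray), 0 where there is no reading.
- optics.camera_info(name): a dict with "camera_matrix" (3x3 intrinsics, pixels), "dist" ([k1, k2, p1, p2, k3] as OpenCV has them; the pictures are not rectified), "view" (4x4, takes a point from world to camera coordinates). Camera axes: x right, y down, z forward; pixel columns grow to the right and rows downward; lengths in m; the calibration is good to about 2 mm. A picture is of the moment at which its call begins: read the wrist's pose just before it. camera_info takes no time and is no camera call; for the wrist camera it gives the pose at the moment of the call.
- close_job(): hands the job in; it is judged then, once.
Trained networks look in the newest picture that a camera, given by its name, has taken for a name from the list of things; names that differ only in an ending like _2 or _b are one class to them, and where a whole thing is asked for, a point or a joint stands for the part that bears it (a point fixed in the world has none). Each returns a list of dicts, best first, with "p" (0 to 1); they miss things now and then, are a little off and sometimes report something else, mostly with a low value. They report only what shows in the picture. A call takes as long as a camera call. They do not tell look-alikes from the thing itself.
- models.look_for(camera, name): "centre" ([x, y, z] in m, in world coordinates, good to about 4 mm: the middle of the surface that is visible of it).
- models.masks_of(camera, name): "region" (400x640 bool, what is visible of it).
The state is a dict: "t": time; "q": joint angles; "dq": joint speeds; "joint_torque": joint torques, N m; "tool_pos": TCP position; "orientation": TCP orientation; "force": force on the tool from outside, world axes, zero at the start; "wrist_torque": the same for the moment, N m; "opening": finger opening in m; "gripper_force": force on a finger pad.
Only numpy, scipy, OpenCV 4.12 (cv2) and the standard library are available. Lean on these libraries where they do the work, as an engineer would, in place of code of your own. Each camera call takes 0.05 s, during which the arm holds its last target. There are 200 camera calls.

## Working session

There is one attempt and no reset: what is moved stays moved. The work goes in short steps, Python scripts to look and compute and a shell command to move; the robot and the scene stay as the last step left them, time stands still between calls to the robot, and variables do not carry over. Pictures are saved under pics/ and viewed, at most 10 in all, crops included, and the job is handed in when it is done.

```bash
ls; mkdir -p pics; cat > h.py <<'E'
import numpy as np, cv2
from scipy.spatial.transform import Rotation as R
from plant import robot, optics, models
def shot(c):
    info=optics.camera_info(c); p,d=optics.read_camera(c); return p,d,info
def save(p,n): cv2.imwrite('pics/'+n,cv2.cvtColor(p,cv2.COLOR_RGB2BGR))
def cloud(d,info):
    K=np.array(info['camera_matrix']);D=np.array(info['dist']);V=np.array(info['view'])
    v,u=np.mgrid[:400,:640]
    n=cv2.undistortPoints(np.stack([u,v],-1).reshape(-1,1,2).astype(np.float64),K,D).reshape(400,640,2)
    P=np.dstack([n*d[...,None],d]); W=(P-V[:3,3])@V[:3,:3]
    W[d<=0]=np.nan; return W
def pix(pts,info):
    V=np.array(info['view'])
    return cv2.projectPoints(np.atleast_2d(np.asarray(pts,float)),cv2.Rodrigues(V[:3,:3])[0],V[:3,3],np.array(info['camera_matrix']),np.array(info['dist']))[0].reshape(-1,2)
E
python3 - <<'E'
from h import *
for c in ['scene','top']:
    p,d,i=shot(c); save(p,c+'0.png'); np.savez('/tmp/'+c,p=p,d=d)
    for n in ['feeder','wing','panel','pot','pot_grip','mat','anvil','tub','hammer','wing_grip','panel_slot','panel_press']:
        r=models.look_for(c,n)
        for x in r[:4]: print(c,n,round(x['p'],2),np.round(x['centre'],3),np.round(pix(x['centre'],i)[0]))
s=robot.read_state();print(s['t'],s['tool_pos'],s['orientation'],s['force'],s['opening'])
E
```

```text
pics
scene feeder 0.59 [ 0.603 -0.124  0.074] [272. 222.]
scene panel 0.55 [ 0.571 -0.206  0.186] [237. 191.]
scene pot 0.92 [ 0.544 -0.116  0.081] [267. 208.]
scene pot 0.87 [ 0.582 -0.288  0.041] [216. 243.]
scene pot_grip 0.81 [ 0.578 -0.288  0.049] [215. 240.]
scene pot_grip 0.58 [ 0.54  -0.12   0.082] [265. 207.]
scene mat 0.87 [0.37  0.229 0.002] [340. 174.]
scene mat 0.62 [0.563 0.252 0.004] [374. 200.]
scene anvil 0.58 [ 0.542 -0.437  0.019] [160. 256.]
scene tub 0.94 [0.768 0.108 0.018] [370. 247.]
scene tub 0.55 [ 0.568 -0.201  0.186] [238. 190.]
scene tub 0.23 [0.558 0.399 0.02 ] [411. 184.]
scene hammer 0.78 [0.558 0.398 0.021] [411. 184.]
scene wing_grip 0.37 [ 0.568 -0.204  0.187] [237. 190.]
scene panel_slot 0.81 [ 0.568 -0.202  0.185] [238. 190.]
scene panel_press 0.59 [ 0.57  -0.201  0.187] [238. 190.]
top feeder 0.6 [ 0.533 -0.122  0.078] [355. 215.]
top panel 0.77 [ 0.538 -0.198  0.181] [390. 211.]
top pot 0.62 [ 0.562 -0.285  0.037] [414. 204.]
top pot_grip 0.98 [ 0.558 -0.285  0.04 ] [414. 206.]
top pot_grip 0.95 [ 0.534 -0.113  0.06 ] [352. 215.]
top mat 0.94 [0.367 0.232 0.002] [228. 278.]
top mat 0.68 [0.554 0.255 0.009] [218. 211.]
top anvil 0.79 [ 0.526 -0.432  0.018] [466. 217.]
top anvil 0.54 [0.779 0.102 0.019] [272. 130.]
top tub 0.61 [0.78  0.101 0.019] [272. 130.]
top hammer 0.92 [0.523 0.403 0.025] [164. 223.]
top wing_grip 0.59 [ 0.538 -0.044  0.108] [326. 214.]
top panel_slot 0.58 [ 0.538 -0.193  0.181] [388. 212.]
top panel_press 0.65 [ 0.532 -0.191  0.181] [387. 214.]
1.3 [ 0.18065855 -0.57216083  0.23563025] [-3.10493353e+00 -4.78459732e-01  6.51136607e-07] [ 0.6444783  -0.05255656  1.04517734] 0.09296251119972083
```

```bash
python3 - <<'E'
import cv2
a=cv2.imread('pics/top0.png'); b=cv2.imread('pics/scene0.png')
a=cv2.resize(a[100:320,130:500],None,fx=2.1,fy=2.1,interpolation=cv2.INTER_CUBIC);cv2.imwrite('pics/topc.png',a)
b=cv2.resize(b[120:310,130:450],None,fx=2.4,fy=2.4,interpolation=cv2.INTER_CUBIC);cv2.imwrite('pics/scenec.png',b)
E
```

```text
(no output)
```

View pics/topc.png

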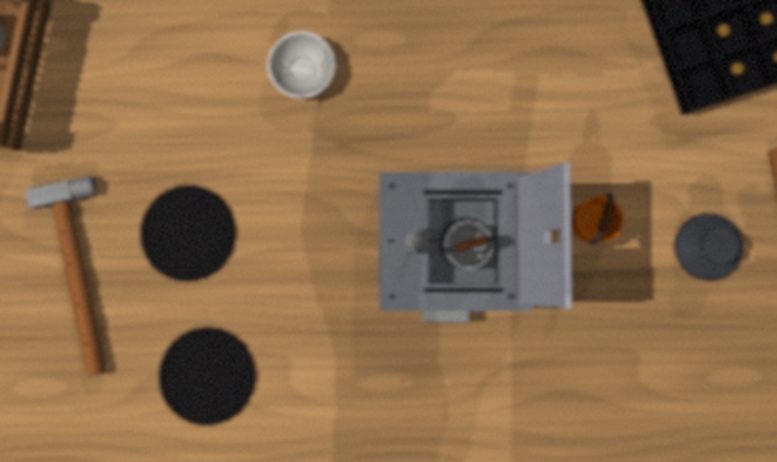

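View pics/scenec.png

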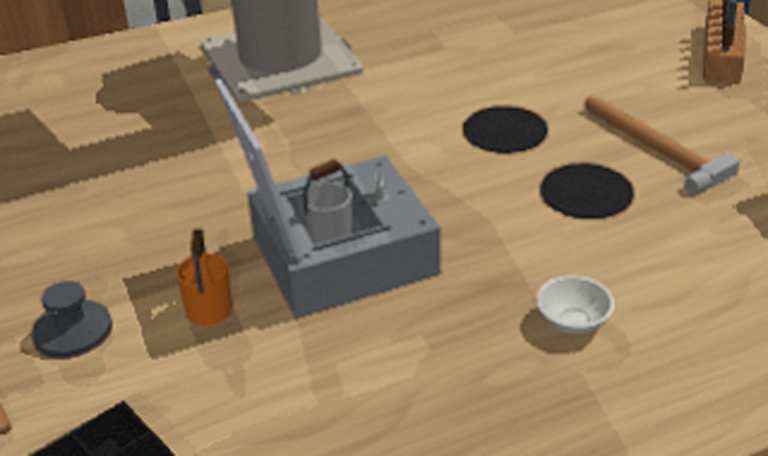

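The top picture shows the panel leaning right, the pot with its wooden grip at crop (468,243), and the wing at (415,242). There are two look-alike pairs:
- **Mats:** full-image (219,211) and (229,278). The first, at (0.56, 0.25), is farther from the base (0.61 m against 0.43 m), so it is the one.
- **Pots:** steel at (352,215) and orange at (414,206). The steel one in the well is the one meant.

Next I'll measure the geometry.

```bash
python3 - <<'E'
from h import *
z=np.load('/tmp/top.npz'); i=optics.camera_info('top'); W=cloud(z['d'],i); p=z['p'].astype(int)
V=np.array(i['view']); print('topcam pos',-V[:3,:3].T@V[:3,3])
m=(abs(W[...,2]-0.075)<0.006)&(W[...,0]>.35)&(W[...,0]<.75)&(W[...,1]>-.3)&(W[...,1]<.05)
mm=m.astype(np.uint8); r=cv2.minAreaRect(W[m][:,:2].astype(np.float32)); print('frame',r, W[m][:,2].mean())
P=W[m]
for k in np.linspace(-.2,0,11):
    q=P[abs(P[:,1]-k)<.003]
    if len(q): print(round(k,3),q[:,0].min().round(4),q[:,0].max().round(4))
for k in np.linspace(.46,.62,9):
    q=P[abs(P[:,0]-k)<.003]
    if len(q): print(round(k,3),q[:,1].min().round(4),q[:,1].max().round(4))
# high points
for lo,hi,n in [(.085,.115,'wing'),(.118,.16,'potgrip')]:
    q=W[(W[...,2]>lo)&(W[...,2]<hi)&(W[...,0]>.4)&(W[...,0]<.66)&(W[...,1]>-.16 )&(W[...,1]<.05)]
    c=q.mean(0);u,s,vt=np.linalg.svd(q-c);print(n,len(q),c,vt[0],s/len(q)**.5)
# panel plane
q=W[(W[...,2]>.1)&(W[...,0]>.4)&(W[...,0]<.66)&(W[...,1]>-.26 )&(W[...,1]<-.165)]
c=q.mean(0);u,s,vt=np.linalg.svd(q-c);print('panel',len(q),c,vt,q[:,2].max(),q.min(0),q.max(0),s)
for nm in ['mat']:
    g=W[(p.sum(-1)<130)&(abs(W[...,2]-.005)<.01)&(W[...,1]>.15)&(W[...,1]<.35)&(W[...,0]>.46)&(W[...,0]<.66)]
    print('mat',len(g),(g.min(0)+g.max(0))/2,g.max(0)-g.min(0),g.mean(0))
s=robot.read_state();T=R.from_rotvec(s['orientation']).as_matrix();print(T.round(3))
iw=optics.camera_info('wrist');V=np.array(iw['view']);cp=-V[:3,:3].T@V[:3,3]
print('wristcam in tool',T.T@(cp-s['tool_pos']),(T.T@V[:3,:3].T).round(3),np.array(iw['camera_matrix']).round())
E
```

```text
topcam pos [ 0.48724712 -0.01709597  1.39375875]
frame ((0.5358039140701294, -0.14559152722358704), (0.2884468734264374, 0.17363478243350983), 88.93138122558594) 0.07454924445764836
-0.18 0.4486 0.6217
-0.16 0.4488 0.6217
-0.14 0.4492 0.6226
-0.12 0.4496 0.6223
-0.1 0.4499 0.623
-0.08 0.4505 0.6238
-0.06 0.4506 0.6239
-0.04 0.4511 0.6246
-0.02 0.4513 0.6247
0.0 0.4517 0.6196
0.46 -0.1745 -0.0001
0.48 -0.1748 -0.0004
0.5 -0.1733 -0.0009
0.52 -0.1759 -0.0012
0.54 -0.1748 -0.0015
0.56 -0.1752 -0.0018
0.58 -0.2615 -0.0022
0.6 -0.1757 -0.0026
0.62 -0.1925 -0.0029
wing 121 [ 0.53402069 -0.09084306  0.09727813] [-0.05441222 -0.99180227 -0.11561818] [0.03738177 0.01733796 0.00415369]
potgrip 94 [ 0.53033186 -0.11111152  0.13840457] [-0.25100381  0.96671278 -0.04963356] [0.01575385 0.00573696 0.00316672]
panel 1473 [ 0.53479785 -0.19545694  0.18475471] [[-0.97694171  0.0605842  -0.20473019]
 [-0.21272222 -0.19409976  0.95764009]
 [-0.01827978 -0.97910921 -0.20251176]] 0.2520870589454153 [ 0.45475878 -0.21464694  0.10007117] [ 0.61501189 -0.17674062  0.25208706] [1.79170512 1.78773106 0.05184729]
mat 1498 [0.5567587  0.25379314 0.00451654] [0.12173976 0.12303788 0.01889451] [0.55583438 0.2540877  0.00434393]
[[ 0.954  0.301 -0.   ]
 [ 0.301 -0.954  0.   ]
 [ 0.    -0.    -1.   ]]
wristcam in tool [ 0.07176267 -0.00151906 -0.14844621] [[-0.001 -0.965 -0.263]
 [ 1.    -0.001  0.   ]
 [-0.    -0.263  0.965]] [[297.   0. 320.]
 [  0. 297. 193.]
 [  0.   0.   1.]]
```

```bash
python3 -m inch '{"travel":[[0.02,-0.01,-0.03],[0.05,-0.03,-0.06],[0.08,-0.05,-0.09],[0.12,-0.07,-0.11],[0.15,-0.1,-0.12],[0.18,-0.12,-0.12],[0.22,-0.15,-0.12],[0.25,-0.18,-0.12],[0.28,-0.2,-0.12],[0.31,-0.22,-0.12]],"spin":[-0.12,-0.24,-0.36,-0.48,-0.6,-0.72,-0.84,-0.96,-1.08,-1.2]}'
python3 - <<'E'
from h import *
s=robot.read_state();T=R.from_rotvec(s['orientation']).as_matrix();print(T.round(3))
h=np.radians(104.5);cur=np.arctan2(T[1,0],T[0,0]);print('spin',cur-h)
print(T.T@(np.array([.535,-.085,.33])-s['tool_pos']))
E
```

```text
t: 2.13
tool_pos: [0.4046, -0.2749, 0.3562]
orientation: [2.286, 2.154, 0.0]
force: [0.9, -0.5, 0.3]
opening: 0.0929
gripper_force: 0.0
[[ 0.059  0.998  0.001]
 [ 0.998 -0.059 -0.001]
 [-0.001  0.001 -1.   ]]
spin -0.3124968018815082
[0.19732383 0.11883022 0.02612322]
```

```bash
python3 -m inch '{"travel":[[0.03,0.02,0],[0.06,0.04,0],[0.09,0.055,0],[0.12,0.07,0],[0.15,0.09,0.01],[0.18,0.11,0.02],[0.197,0.119,0.026],[0.197,0.119,0.026],[0.197,0.119,0.026]],"spin":[-0.1,-0.2,-0.3,-0.312,-0.312,-0.312,-0.312,-0.312,-0.312]}'
python3 - <<'E'
from h import *
p,d,i=shot('wrist'); np.savez('/tmp/w1',p=p,d=d,V=i['view'])
for n in ['wing','wing_grip','pot_grip','panel_slot']:
    for x in models.look_for('wrist',n)[:3]: print(n,round(x['p'],2),np.round(x['centre'],3),np.round(pix(x['centre'],i)[0]))
mk=models.masks_of('wrist','pot_grip'); W=cloud(d,i)
for lo,hi,n in [(.088,.112,'wing'),(.118,.16,'potgrip')]:
    m=(W[...,2]>lo)&(W[...,2]<hi)&(W[...,0]>.45)&(W[...,0]<.62)&((W[...,1]>-.085) if n=='wing' else (W[...,1]<-.07))&(W[...,1]>-.16 )&(W[...,1]<.05)
    q=W[m]; r=cv2.minAreaRect(q[:,:2].astype(np.float32)); print(n,len(q),q.mean(0),r)
P=W[abs(W[...,2]-.075)<.004]; P=P[(P[:,1]>-.17)&(P[:,1]<.02)]
for k in np.arange(-.16,.0,.02):
    q=P[abs(P[:,1]-k)<.002]
    if len(q): print(k.round(3),q[:,0].min().round(4),q[:,0].max().round(4))
for k in np.arange(.46,.62,.02):
    q=P[abs(P[:,0]-k)<.002]
    if len(q): print(k.round(3),q[:,1].min().round(4),q[:,1].max().round(4))
save(p,'w1.png'); s=robot.read_state();print(s['t'],s['tool_pos'])
E
```

```text
t: 2.88
tool_pos: [0.5356, -0.087, 0.329]
orientation: [-1.927, -2.479, 0.001]
force: [-1.0, -0.8, -0.6]
opening: 0.093
gripper_force: 0.0
wing 0.78 [ 0.538 -0.044  0.106] [331. 139.]
wing 0.53 [ 0.539 -0.19   0.164] [302. 266.]
wing_grip 0.62 [ 0.539 -0.047  0.105] [331. 142.]
pot_grip 0.64 [ 0.537 -0.188  0.164] [301. 265.]
pot_grip 0.63 [ 0.531 -0.115  0.075] [312. 186.]
panel_slot 0.97 [ 0.54  -0.193  0.164] [302. 268.]
wing 232 [ 0.53450077 -0.05139236  0.10228113] ((0.5304727554321289, -0.062082283198833466), (0.04534505307674408, 0.033929288387298584), 71.69133758544922)
potgrip 402 [ 0.52843095 -0.10829056  0.13851814] ((0.5291947722434998, -0.11166971921920776), (0.010972440242767334, 0.06314321607351303), 14.242393493652344)
-0.16 0.4464 0.6218
-0.14 0.4467 0.6223
-0.12 0.4468 0.6223
-0.1 0.4472 0.623
-0.08 0.4477 0.6235
-0.06 0.4481 0.6236
-0.04 0.4489 0.6237
-0.02 0.4488 0.6243
0.46 -0.1693 0.0001
0.48 -0.1697 -0.0001
0.5 -0.1698 -0.0004
0.52 -0.1699 -0.0007
0.54 -0.1694 -0.001
0.56 -0.1697 -0.0017
0.58 -0.1695 -0.002
0.6 -0.1694 -0.0023
3.1833 [ 0.53540412 -0.08896459  0.33029638]
```

View pics/w1.png

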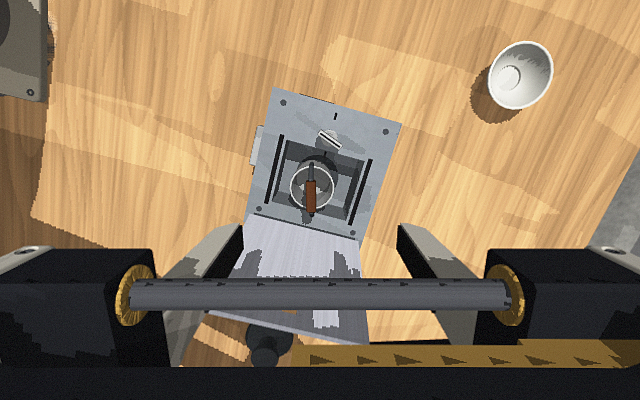

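The wrist view shows the steel pot in the well with its wooden grip at about (311,195). The wing is at (330,140), turned roughly 50° from the index mark at (335,117). Next I'll refine the grip and the wing.

```bash
python3 - <<'E'
from h import *
z=np.load('/tmp/w1.npz'); i=optics.camera_info('wrist'); i['view']=z['V']; W=cloud(z['d'],i); p=z['p'].astype(int)
b=(p[...,0]-p[...,2]>30)&(W[...,2]>.12)&(W[...,2]<.16)&(W[...,1]>-.16)&(W[...,1]<-.06)
q=W[b];print(len(q),q.mean(0),cv2.minAreaRect(q[:,:2].astype(np.float32)),q[:,2].max())
w=(W[...,2]>.101)&(W[...,2]<.112)&(abs(W[...,0]-.538)<.03)&(abs(W[...,1]+.045)<.025)
q=W[w];print(len(q),q.mean(0),cv2.minAreaRect(q[:,:2].astype(np.float32)))
u,s,vt=np.linalg.svd(q[:,:2]-q[:,:2].mean(0));print(vt[0])
t=np.load('/tmp/top.npz');it=optics.camera_info('top');Wt=cloud(t['d'],it);p=t['p'].astype(int)
b=(p[...,0]-p[...,2]>30)&(Wt[...,2]>.12)&(Wt[...,2]<.16)&(Wt[...,1]>-.16)&(Wt[...,1]<-.06)
q=Wt[b];print(len(q),q.mean(0),cv2.minAreaRect(q[:,:2].astype(np.float32)),q[:,2].max())
s=robot.read_state();T=R.from_rotvec(s['orientation']).as_matrix();print(T.round(3),s['tool_pos'])
E
```

```text
306 [ 0.52915725 -0.11107981  0.14107059] ((0.529215395450592, -0.11140754073858261), (0.010820326395332813, 0.03661918640136719), 13.71441650390625) 0.14426594185493544
176 [ 0.53608654 -0.04464365  0.10426593] ((0.5361893177032471, -0.044894732534885406), (0.007985470816493034, 0.033657219260931015), 69.65333557128906)
[ 0.93790927 -0.34688068]
44 [ 0.53045403 -0.11308528  0.141042  ] ((0.5303236246109009, -0.11425140500068665), (0.00856645405292511, 0.03473035991191864), 12.980891227722168) 0.14693914905891017
[[-0.243  0.97   0.001]
 [ 0.97   0.243 -0.   ]
 [-0.001  0.001 -1.   ]] [ 0.53540412 -0.08896459  0.33029638]
```

```bash
python3 -m inch '{"travel":[[-0.01,-0.006,0.01],[-0.021,-0.0115,0.04],[-0.021,-0.0115,0.07],[-0.021,-0.0115,0.1],[-0.021,-0.0115,0.13],[-0.021,-0.0115,0.15],[-0.021,-0.0115,0.17],[-0.021,-0.0115,0.185],[-0.021,-0.0115,0.197],[-0.021,-0.0115,0.197]],"spin":[0,0,0,0,0,0,0,0,0,0]}' 0.4
python3 -m inch '{"travel":[[0,0,0],[0,0,0],[0,0,0],[0,0,0],[0,0,0],[0,0,0]],"spin":[0,0,0,0,0,0]}' 1 35
```

```text
t: 4.02
tool_pos: [0.5273, -0.1114, 0.1292]
orientation: [-1.929, -2.474, 0.003]
force: [0.3, 0.1, -0.3]
opening: 0.0557
gripper_force: 0.0
t: 4.52
tool_pos: [0.5299, -0.1111, 0.1332]
orientation: [1.93, 2.478, 0.001]
force: [-0.7, 0.3, -0.0]
opening: 0.0205
gripper_force: 0.0
```

```bash
python3 -m inch '{"travel":[[0,0,0],[0,0,0],[0,0,0],[0,0,0]],"spin":[0,0,0,0]}' 1 35
python3 -m inch '{"travel":[[0,0,-0.005],[0,0,-0.01],[0,0,-0.02],[0,0,-0.035],[0,0,-0.055],[0,0,-0.08],[0,0,-0.105],[0,0,-0.13],[0,0,-0.14],[0,0,-0.14]],"spin":[0,0,0,0,0,0,0,0,0,0]}'
python3 - <<'E'
from h import *
s=robot.read_state();T=R.from_rotvec(s['orientation']).as_matrix();print(s['force'],T.T@(np.array([.557,.254,s['tool_pos'][2]])-s['tool_pos']))
E
```

```text
t: 4.85
tool_pos: [0.5299, -0.1111, 0.1329]
orientation: [1.93, 2.478, 0.001]
force: [0.6, 0.3, 1.5]
opening: 0.0119
gripper_force: 35.0
t: 5.68
tool_pos: [0.5311, -0.1116, 0.2766]
orientation: [1.927, 2.474, 0.003]
force: [0.4, -0.1, -2.4]
opening: 0.0114
gripper_force: 35.0
[ 0.37608408 -0.12845565 -2.37102088] [ 0.34814961  0.1144628  -0.00052435]
```

```bash
python3 -m inch '{"travel":[[0.01,0.003,0],[0.03,0.01,0],[0.06,0.02,0],[0.095,0.031,0],[0.13,0.043,0],[0.165,0.054,0],[0.2,0.066,0],[0.235,0.077,0],[0.27,0.089,0],[0.3,0.099,0]],"spin":[0,0,0,0,0,0,0,0,0,0]}'
python3 -m inch '{"travel":[[0.02,0.007,0],[0.035,0.012,0],[0.044,0.015,0],[0.048,0.0155,0],[0.048,0.0155,0],[0.048,0.0155,0.03],[0.048,0.0155,0.06],[0.048,0.0155,0.09],[0.048,0.0155,0.11],[0.048,0.0155,0.12]],"spin":[0,0,0,0,0,0,0,0,0,0]}'
python3 -m inch '{"travel":[[0,0,0.01],[0,0,0.02],[0,0,0.03],[0,0,0.036],[0,0,0.036],[0,0,0.036]],"spin":[0,0,0,0,0,0]}'
```

```text
t: 6.52
tool_pos: [0.5504, 0.207, 0.2697]
orientation: [-1.928, -2.477, 0.005]
force: [0.5, 0.8, -2.0]
opening: 0.0115
gripper_force: 35.0
t: 7.35
tool_pos: [0.5537, 0.252, 0.1486]
orientation: [-1.932, -2.474, 0.008]
force: [-0.7, -0.5, -2.3]
opening: 0.0112
gripper_force: 35.0
t: 7.85
tool_pos: [0.5556, 0.2544, 0.1168]
orientation: [1.931, 2.478, 0.0]
force: [0.6, -0.7, -1.8]
opening: 0.0117
gripper_force: 35.0
```

```bash
python3 -m inch '{"travel":[[0,0,0.003],[0,0,0.006],[0,0,0.0075],[0,0,0.0085],[0,0,0.0085],[0,0,0.0085]],"spin":[0,0,0,0,0,0]}'
python3 -m inch '{"travel":[[0,0,0],[0,0,0]],"spin":[0,0]}'
```

```text
t: 8.35
tool_pos: [0.5555, 0.2544, 0.1082]
orientation: [1.931, 2.478, 0.0]
force: [0.6, 0.6, -2.6]
opening: 0.0117
gripper_force: 35.0
t: 8.52
tool_pos: [0.5555, 0.2544, 0.1082]
orientation: [1.931, 2.478, 0.0]
force: [0.4, 0.1, -1.8]
opening: 0.0116
gripper_force: 35.0
```

```bash
python3 -m inch '{"travel":[[0,0,0.001],[0,0,0.002],[0,0,0.002]],"spin":[0,0,0]}'
```

```text
t: 8.77
tool_pos: [0.5562, 0.2546, 0.1079]
orientation: [1.93, 2.478, 0.002]
force: [-4.0, -1.3, 8.3]
opening: 0.0116
gripper_force: 35.0
```

```bash
python3 -m inch '{"travel":[[0,0,0],[0,0,0],[0,0,0],[0,0,0],[0,0,0],[0,0,-0.005],[0,0,-0.02],[0,0,-0.05],[0,0,-0.09],[0,0,-0.12]],"spin":[0,0,0,0,0,0,0,0,0,0]}' 0.5
python3 -m inch '{"travel":[[0,0,-0.03],[0,0,-0.04],[0,0,-0.04]],"spin":[0,0,0]}'
python3 - <<'E'
from h import *
s=robot.read_state();T=R.from_rotvec(s['orientation']).as_matrix();print(s['tool_pos'],T.round(3));print(T.T@(np.array([.537,-.045,.21])-s['tool_pos']),np.arctan2(T[1,0],T[0,0])-np.radians(159.7))
p,d,i=shot('wrist');save(p,'w2.png')
E
```

```text
t: 9.6
tool_pos: [0.5556, 0.2544, 0.2289]
orientation: [1.931, 2.478, 0.001]
force: [1.4, -0.1, 1.0]
opening: 0.0464
gripper_force: 0.0
t: 9.85
tool_pos: [0.5573, 0.255, 0.2707]
orientation: [1.928, 2.475, 0.009]
force: [0.2, 0.1, -0.0]
opening: 0.0464
gripper_force: 0.0
[0.55727304 0.255025   0.27065283] [[-0.245  0.97   0.007]
 [ 0.97   0.245  0.002]
 [ 0.001  0.007 -1.   ]]
[-0.2859981  -0.09345896  0.05979357] -0.9694202867548756
```

View pics/w2.png

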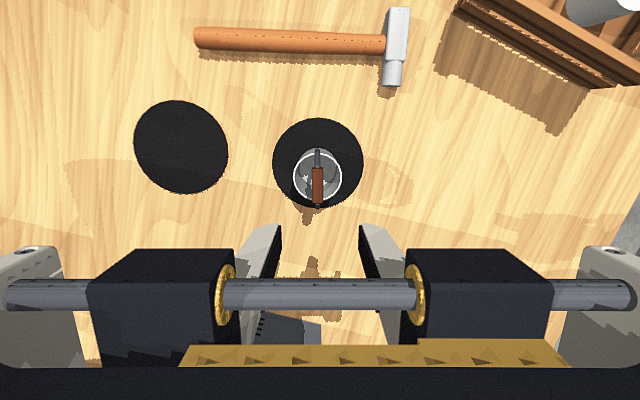

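The pot stands upright on the far mat at (318,165), released. Now I'll go over the wing.

```bash
python3 -m inch '{"travel":[[-0.02,-0.006,0],[-0.05,-0.016,0],[-0.085,-0.028,0],[-0.12,-0.039,0],[-0.155,-0.051,0],[-0.19,-0.062,0],[-0.22,-0.072,0],[-0.25,-0.082,0],[-0.27,-0.088,0.02],[-0.286,-0.0935,0.04]],"spin":[-0.12,-0.24,-0.36,-0.48,-0.6,-0.72,-0.84,-0.96,-0.97,-0.97]}'
python3 -m inch '{"travel":[[0,0,0],[0,0,0],[0,0,0]],"spin":[0,0,0]}'
python3 - <<'E'
from h import *
s=robot.read_state()
p,d,i=shot('wrist');W=cloud(d,i)
w=(W[...,2]>.099)&(W[...,2]<.112)&(abs(W[...,0]-.537)<.035)&(abs(W[...,1]+.045)<.03)
q=W[w];print(len(q),q.mean(0),cv2.minAreaRect(q[:,:2].astype(np.float32)))
T=R.from_rotvec(s['orientation']).as_matrix();print(s['tool_pos'],T.round(3));print(T.T@(np.array([.537,-.045,.098])-s['tool_pos']),np.arctan2(T[1,0],T[0,0]))
save(p,'w3.png')
E
```

```text
t: 10.73
tool_pos: [0.5341, -0.0479, 0.2241]
orientation: [-0.553, -3.092, 0.0]
force: [1.1, 1.2, -0.1]
opening: 0.0467
gripper_force: 0.0
t: 10.98
tool_pos: [0.5342, -0.0452, 0.2249]
orientation: [-0.553, -3.09, -0.001]
force: [-0.5, 0.3, 0.4]
opening: 0.0465
gripper_force: 0.0
309 [ 0.53533635 -0.04471412  0.10418599] ((0.5358459949493408, -0.04485221952199936), (0.0076955752447247505, 0.03345634415745735), 69.51025390625)
[ 0.53415976 -0.04515646  0.22493604] [[-0.938  0.347 -0.002]
 [ 0.347  0.938  0.001]
 [ 0.003  0.    -1.   ]]
[-0.00292759  0.00112546  0.12692916] 2.7875645241668803
```

View pics/w3.png

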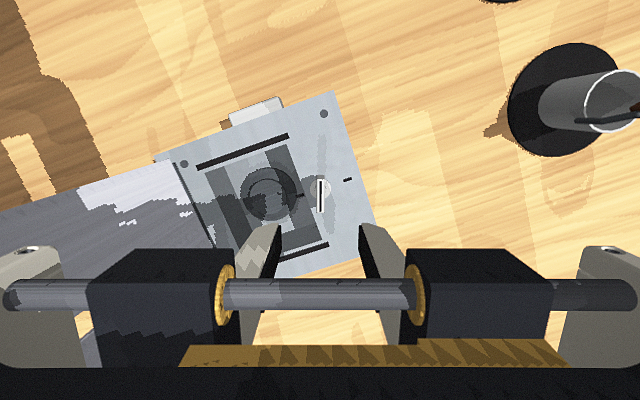

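```bash
python3 -m inch '{"travel":[[-0.002,0.001,0.03],[-0.002,0.001,0.06],[-0.002,0.001,0.085],[-0.002,0.001,0.105],[-0.002,0.001,0.118],[-0.002,0.001,0.127],[-0.002,0.001,0.127],[-0.002,0.001,0.127]],"spin":[0,0,0,0,0,0,0,0]}'
python3 -m inch '{"travel":[[0,0,0],[0,0,0],[0,0,0],[0,0,0],[0,0,0],[0,0,0],[0,0,0]],"spin":[0,0,0,0,0,0,0]}' 1 30
```

```text
t: 11.7
tool_pos: [0.5376, -0.0453, 0.1]
orientation: [0.552, 3.092, 0.0]
force: [-0.1, 0.2, 0.0]
opening: 0.0467
gripper_force: 0.0
t: 12.28
tool_pos: [0.5371, -0.0457, 0.0994]
orientation: [0.553, 3.092, -0.0]
force: [-0.1, -0.2, 1.6]
opening: 0.0095
gripper_force: 30.0
```

```bash
python3 -m inch '{"travel":[[0,0,0],[0,0,0],[0,0,0],[0,0,0],[0,0,0],[0,0,0],[0,0,0],[0,0,0],[0,0,0],[0,0,0]],"spin":[0.06,0.16,0.26,0.36,0.46,0.56,0.66,0.76,0.86,0.96]}'
python3 -m inch '{"travel":[[0,0,0],[0,0,0],[0,0,0],[0,0,0],[0,0,0],[0,0,0]],"spin":[0.08,0.16,0.22,0.265,0.272,0.272]}'
python3 -c "
from h import *
s=robot.read_state();T=R.from_rotvec(s['orientation']).as_matrix();print(np.degrees(np.arctan2(T[1,0],T[0,0])),s['tool_pos'],s['wrist_torque'],s['opening'])"
```

```text
t: 13.12
tool_pos: [0.5376, -0.0453, 0.0994]
orientation: [1.924, 2.483, 0.002]
force: [1.8, 2.7, 0.4]
opening: 0.0093
gripper_force: 30.0
t: 13.62
tool_pos: [0.5377, -0.0453, 0.0995]
orientation: [2.236, 2.205, 0.002]
force: [4.3, 1.5, -0.5]
opening: 0.009
gripper_force: 30.0
89.19265346829445 [ 0.53769667 -0.04533889  0.09946254] [ 0.4050714  -0.85136992 -0.004483  ] 0.008964521369684165
```

Open, rise and verify the wing against the index marks.

```bash
python3 -m inch '{"travel":[[0,0,0],[0,0,0],[0,0,0],[0,0,0],[0,0,-0.02],[0,0,-0.05],[0,0,-0.085],[0,0,-0.115],[0,0,-0.13],[0,0,-0.13]],"spin":[0,0,0,0,0,0,0,0,0,0]}' 0.5
python3 -m inch '{"travel":[[0,0,0],[0,0,0]],"spin":[0,0]}'
python3 - <<'E'
from h import *
s=robot.read_state()
p,d,i=shot('wrist');W=cloud(d,i);np.savez('/tmp/w4',p=p,d=d,V=i['view'])
w=(W[...,2]>.099)&(W[...,2]<.112)&(abs(W[...,0]-.537)<.035)&(abs(W[...,1]+.045)<.03)
q=W[w];print(len(q),q.mean(0),cv2.minAreaRect(q[:,:2].astype(np.float32)))
k=(p.astype(int).sum(-1)<150)&(abs(W[...,2]-.075)<.004)&(abs(W[...,0]-.537)<.03)&(W[...,1]>-.09)&(W[...,1]<-.003)
n,l,st,c=cv2.connectedComponentsWithStats(k.astype(np.uint8))
for j in range(1,n):
    if st[j,4]>8: print('dark',st[j,4],c[j].round(),W[l==j].mean(0))
T=R.from_rotvec(s['orientation']).as_matrix();print(s['tool_pos'],T.round(3))
for x in models.look_for('wrist','panel_slot')[:2]: print(x)
u,v=pix([.537,-.045,.105],i)[0].astype(int);c=p[max(v-75,0):v+75,u-100:u+100];save(cv2.resize(c,None,fx=4,fy=4,interpolation=cv2.INTER_CUBIC),'w4.png')
E
```

```text
t: 14.45
tool_pos: [0.5392, -0.0461, 0.2342]
orientation: [2.233, 2.201, 0.006]
force: [0.0, 0.5, -0.6]
opening: 0.0463
gripper_force: 0.0
t: 14.62
tool_pos: [0.5362, -0.0455, 0.2275]
orientation: [-2.237, -2.204, 0.002]
force: [1.0, -0.5, 0.6]
opening: 0.0468
gripper_force: 0.0
288 [ 0.5361227  -0.04368694  0.10431981] ((0.5358132719993591, -0.044572971761226654), (0.03380050137639046, 0.0075781745836138725), 89.34696960449219)
dark 16 [322. 156.] [ 0.53679183 -0.01560944  0.07510805]
[ 0.53621632 -0.04553778  0.22752071] [[ 0.015  1.    -0.002]
 [ 1.    -0.015  0.   ]
 [ 0.    -0.002 -1.   ]]
{'centre': [0.5366, -0.185, 0.1247], 'p': 0.59}
```

View pics/w4.png

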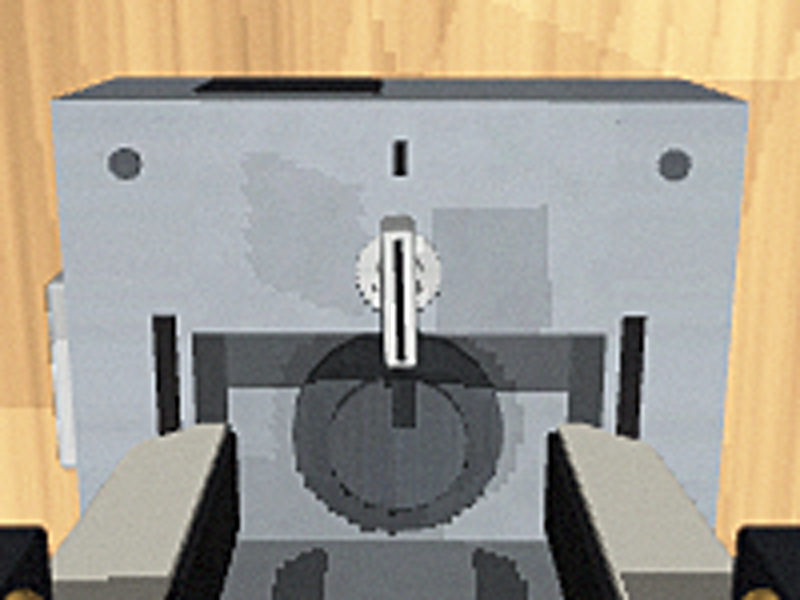

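The wing at crop (400,295) is now in line with the index marks at (400,158) and (403,405). It measures 89.35° against the feeder's 89.1°. Next I'll close the fingers, pass over the panel and come down behind it.

```bash
python3 -m inch '{"travel":[[0,0,-0.03],[0,0,-0.06],[0,0.01,-0.085],[-0.03,0.025,-0.085],[-0.065,0.048,-0.085],[-0.1,0.048,-0.085],[-0.135,0.048,-0.085],[-0.17,0.048,-0.085],[-0.193,0.048,-0.085],[-0.193,0.048,-0.085]],"spin":[0,0,0,0,0,0,0,0,0,0]}' 1 20
python3 -m inch '{"travel":[[0,0,0],[0,0,0]],"spin":[0,0]}'
python3 - <<'E'
from h import *
s=robot.read_state();T=R.from_rotvec(s['orientation']).as_matrix()
print(s['tool_pos'],s['opening'],T.T@(np.array([.581,-.239,.235])-s['tool_pos']))
p,d,i=shot('top');W=cloud(d,i)
q=W[(W[...,2]>.1)&(W[...,2]<.25)&(W[...,0]>.455)&(W[...,0]<.53)&(W[...,1]>-.26 )&(W[...,1]<-.165)]
c=q.mean(0);u,sv,vt=np.linalg.svd(q-c);print(c,vt[2],q[:,2].max())
y0,z0,w,h=-.1765,.078,.0075,.017
for th in [1.775,1.7,1.6,1.5,1.4,1.3,1.2,1.1,1.0,.9,.8,.7,.6,.5,.4,.3,.2,.15,.1,.05,0]:
    r=.147;u=r*np.cos(th)-.003*np.sin(th);v=r*np.sin(th)+.003*np.cos(th)
    print(th,(y0+u-w).round(4),(z0+v+h).round(4))
E
```

```text
t: 15.55
tool_pos: [0.5807, -0.2437, 0.3113]
orientation: [-2.241, -2.198, 0.004]
force: [0.0, -0.3, -0.0]
opening: 0.0005
gripper_force: 0.0
t: 15.72
tool_pos: [0.5818, -0.2386, 0.3127]
orientation: [-2.237, -2.203, 0.0]
force: [-0.7, -0.1, -0.0]
opening: 0.0004
gripper_force: 0.0
[ 0.58180691 -0.23860794  0.31274014] 0.00037728934078246816 [-0.00051831 -0.00065569  0.07774082]
[ 0.50541538 -0.18719863  0.14508319] [ 9.55011060e-04 -9.77957263e-01 -2.08802970e-01] 0.24821357732669458
1.775 -0.2167 0.2383
1.7 -0.2059 0.2404
1.6 -0.1913 0.2418
1.5 -0.1766 0.2418
1.4 -0.162 0.2404
1.3 -0.1476 0.2374
1.2 -0.1335 0.2331
1.1 -0.12 0.2274
1.0 -0.1071 0.2203
0.9 -0.095 0.212
0.8 -0.0837 0.2025
0.7 -0.0735 0.192
0.6 -0.0644 0.1805
0.5 -0.0564 0.1681
0.4 -0.0498 0.155
0.3 -0.0445 0.1413
0.2 -0.0405 0.1271
0.15 -0.0391 0.1199
0.1 -0.038 0.1127
0.05 -0.0373 0.1053
0 -0.037 0.098
```

```bash
python3 -m inch '{"travel":[[0,0,0.025],[0,0,0.05],[0,0,0.07],[0,0,0.078],[0,0,0.078]],"spin":[0,0,0,0,0]}'
python3 -m inch '{"travel":[[0.01,0,-0.003],[0.022,0,-0.004],[0.033,0,-0.006],[0.04,0,-0.0065],[0.047,0,-0.007],[0.0545,0,-0.007],[0.062,0,-0.007],[0.0695,0,-0.0065],[0.0765,0,-0.006],[0.0765,0,-0.006]],"spin":[0,0,0,0,0,0,0,0,0,0]}'
```

```text
t: 16.18
tool_pos: [0.581, -0.2373, 0.2333]
orientation: [-2.233, -2.203, 0.002]
force: [-0.2, 0.5, -0.9]
opening: 0.0003
gripper_force: 0.0
t: 17.02
tool_pos: [0.5833, -0.1612, 0.2418]
orientation: [-2.236, -2.205, -0.001]
force: [0.0, -0.7, 0.0]
opening: 0.0005
gripper_force: 0.0
```

```bash
python3 - <<'E'
from h import *
s=robot.read_state();print(s['tool_pos'],s['force'])
p,d,i=shot('top');W=cloud(d,i)
q=W[(W[...,2]>.1)&(W[...,2]<.26)&(W[...,0]>.455)&(W[...,0]<.52)&(W[...,1]>-.26 )&(W[...,1]<-.1)]
c=q.mean(0);u,sv,vt=np.linalg.svd(q-c);print(len(q),c,vt,sv)
E
```

```text
[ 0.58325149 -0.16121015  0.24182569] [ 0.00574046 -0.71582007  0.0206896 ]
101 [ 0.4721018  -0.15273736  0.20257439] [[-0.00710811 -0.21563219 -0.97644879]
 [-0.99976218  0.02166478  0.00249352]
 [ 0.02061686  0.97623429 -0.2157349 ]] [0.46104718 0.10027452 0.01168698]
```

```bash
python3 -m inch '{"travel":[[0.007,0,0.002],[0.0135,0,0.0045],[0.0205,0,0.0065],[0.0275,0,0.0085],[0.0345,0,0.0115],[0.041,0,0.0145],[0.0475,0,0.018],[0.054,0,0.0215],[0.06,0,0.0255],[0.066,0,0.03]],"spin":[0,0,0,0,0,0,0,0,0,0]}'
python3 -m inch '{"travel":[[0.0055,0,0.0045],[0.0113,0,0.0095],[0.0165,0,0.0145],[0.0215,0,0.02],[0.026,0,0.0255],[0.0305,0,0.0315],[0.0345,0,0.0375],[0.0385,0,0.044],[0.042,0,0.05],[0.042,0,0.05]],"spin":[0,0,0,0,0,0,0,0,0,0]}'
```

```text
t: 17.9
tool_pos: [0.5842, -0.0963, 0.2117]
orientation: [2.238, 2.205, -0.0]
force: [0.1, -4.9, 0.0]
opening: -0.0001
gripper_force: 2.1
t: 18.73
tool_pos: [0.5845, -0.0538, 0.1609]
orientation: [-2.237, -2.204, 0.0]
force: [0.0, -1.2, 0.6]
opening: 0.0002
gripper_force: 0.5
```

```bash
python3 - <<'E'
from h import *
s=robot.read_state();print(s['tool_pos'],s['force'])
p,d,i=shot('top');W=cloud(d,i)
q=W[(W[...,2]>.085)&(W[...,2]<.26)&(W[...,0]>.455)&(W[...,0]<.52)&(W[...,1]>-.16 )&(W[...,1]<.0)]
c=q.mean(0);u,sv,vt=np.linalg.svd(q-c);n=vt[2];print(len(q),c,n,sv,'theta',np.arctan2(abs(n[1]),abs(n[2])))
E
```

```text
[ 0.58453766 -0.0537832   0.16093834] [ 0.01734979 -1.18187133  0.5512982 ]
585 [ 0.47848787 -0.07716732  0.12721185] [-0.06471784 -0.43109818  0.89998109] [1.01105013 0.33329628 0.11993851] theta 0.44671345502360654
```

```bash
python3 -m inch '{"travel":[[0.004,0,0.006],[0.007,0,0.013],[0.0093,0,0.0197],[0.0115,0,0.0268],[0.0133,0,0.0338],[0.014,0,0.0375],[0.0147,0,0.041],[0.0153,0,0.0445],[0.0158,0,0.048],[0.0158,0,0.048]],"spin":[0,0,0,0,0,0,0,0,0,0]}'
python3 -m inch '{"travel":[[0.0003,0,0.0035],[0.0006,0,0.007],[0.0008,0,0.01],[0.0009,0,0.0125],[0.0009,0,0.0125],[0.0009,0,0.0125]],"spin":[0,0,0,0,0,0]}'
```

```text
t: 19.62
tool_pos: [0.5852, -0.0387, 0.1135]
orientation: [-2.238, -2.205, -0.001]
force: [0.4, -1.4, 1.9]
opening: 0.0006
gripper_force: 1.0
t: 20.12
tool_pos: [0.5851, -0.0376, 0.1014]
orientation: [-2.238, -2.204, -0.001]
force: [1.2, -1.0, 1.9]
opening: 0.0006
gripper_force: 1.2
```

```bash
python3 -m inch '{"travel":[[0,0,0.001],[0,0,0.002],[0,0,0.003],[0,0,0.003],[0,0,0.003]],"spin":[0,0,0,0,0]}'
python3 -m inch '{"travel":[[0,0,0.0007],[0,0,0.0015],[0,0,0.0015],[0,0,0.0015]],"spin":[0,0,0,0]}'
```

```text
t: 20.53
tool_pos: [0.5852, -0.0376, 0.0988]
orientation: [-2.237, -2.205, -0.001]
force: [0.8, 1.0, 4.9]
opening: 0.0003
gripper_force: 2.5
t: 20.87
tool_pos: [0.5852, -0.0376, 0.0982]
orientation: [-2.238, -2.205, -0.001]
force: [-4.0, 2.0, 11.7]
opening: 0.0003
gripper_force: 6.0
```

Contact with the frame is near. I'll press a little more and look.

```bash
python3 -m inch '{"travel":[[0,0,0.0007],[0,0,0.0015],[0,0,0.0015],[0,0,0.0015]],"spin":[0,0,0,0]}'
python3 - <<'E'
from h import *
p,d,i=shot('top');W=cloud(d,i)
q=W[(abs(W[...,2]-.081)<.012)&(W[...,0]>.465)&(W[...,0]<.52)&(W[...,1]>-.165 )&(W[...,1]<-.01)]
A=np.c_[q[:,:2],np.ones(len(q))];print(np.linalg.lstsq(A,q[:,2],rcond=None)[0],q.mean(0))
s=robot.read_state();print(s['t'],s['tool_pos'],s['force'])
pw,dw,iw=shot('wrist');save(pw,'w5.png')
c=np.hstack([cv2.resize(p[150:280,280:440],(400,325)),cv2.resize(pw,(400,250)).copy().__class__ and np.vstack([cv2.resize(pw,(400,250)),np.zeros((75,400,3),np.uint8)])]);save(c,'fin.png')
E
```

```text
t: 21.2
tool_pos: [0.5853, -0.0376, 0.0981]
orientation: [-2.238, -2.205, -0.001]
force: [-9.6, 1.7, 21.8]
opening: 0.0002
gripper_force: 11.2
[ 0.00022606 -0.00256373  0.07988377] [ 0.48703325 -0.09733962  0.08024343]
21.25 [ 0.58528995 -0.0375598   0.09806665] [-9.17685313  1.94208927 22.86548756]
```

View pics/fin.png

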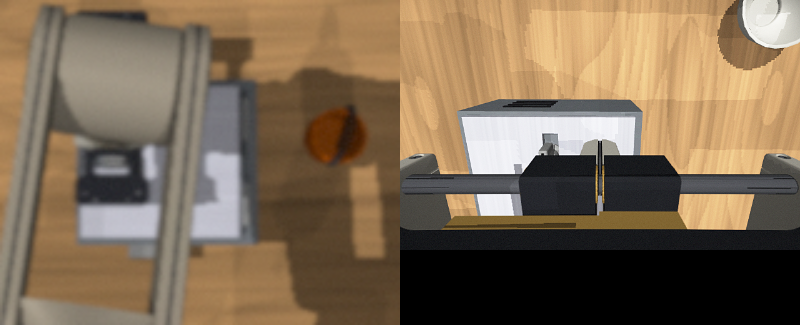

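The panel lies flat: slope 0.003, height about 0.080 m. The wing stands through the slot (right half, near (547,145)), and the hold force is 22 N. Handing in.

```bash
python3 -c "
from plant import close_job; print(close_job())"
```

```text
the job is handed in; nothing more can be done
None
```

The job is handed in at about 21 s: the pot stands upright on the far mat, the wing is in line with the index marks, and the panel is closed over it and held down at about 22 N; the verdict was not shown.

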